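# Reset the spray booth controller and hold its key switch turned

### The arm

A 6-joint arm with a two-finger parallel gripper is mounted at the origin on the work surface. World frame = base frame: x ahead of the robot, y to its left, z up, the work surface at z = 0. Lengths are in m, angles in rad, forces in N, time in s.
With the tool pointing down it reaches from about 0.3 to 0.775 m from the base axis. Payload 14.6 kg.
Tool frame: the origin (TCP) lies at the very end of the fingers, on their centre line; the grasp point (between the pads) lies 19 mm behind it; z points along the fingers, y is the line along which they close (so a half turn about z gives the same grasp; the last joint's range is limited). The gripper opens to 94 mm and grips with 3 to 60 N. Pads are 16 mm wide; open, the fingers measure 119 mm over their backs; the gripper's body (75 mm by 177 mm) begins 78 mm behind the grasp point.
Start: joints at [1.155, 0.3, 1.521, -0, 1.321, -0.067], TCP at [0.188, 0.517, 0.205] pointing down, gripper open.
Joint ranges: [-3.03, 3.03], [-0.79, 2.21], [0.23, 2.52], [-1.04, 4.18], [0, 3.07], [-2.55, 2.55]. Speed limits (rad/s): [2.22, 2.22, 2.57, 3.14, 3.14, 3.14].

### API

Orientations are given as [roll, pitch, yaw] about the fixed x, y, z axes, in that order (R = Rz(yaw) Ry(pitch) Rx(roll)).
In Python, from station import ctrl, cams gives the robot as it stands. The module is installed in compiled form; this text tells all that it offers.
- The arm moves only by the tool arm_command, never from a script. Its argument "plan" is a list that holds one entry, the list of rows, each a list of 7 numbers: the shift along the tool's x, y, z in fractions of the full range, 1 being 75 cm, then the turn, a rotation vector about the tool's x, y, z in fractions of the full range, 1 being 2 pi rad, then the closure, from -1 (fully open) to 1 (shut). A call has 1 to 12 rows; each row is the pose to reach, as a shift and turn from the pose commanded when the call began, along the tool's axes at that moment; what a row does not reach only later rows make up. A row lasts 1/10 s, in which the tool goes at most 50 mm and 8.59 degrees, less where a joint would pass 70% of its speed; a pose out of reach is approached as far as the arm can. A shift or turn number past 1, either way, is cut back to 1. A call with a gripper value outside its range is refused whole. The fingers move at their own pace and stop on an object; "squeeze" is the grip in N (left out, the last holds). Time passes only in rows, so rows that repeat a pose let the fingers close. It gives the time, the measured TCP pose, the force, the opening and the grip force at its end, in the units of the state.
- ctrl.get_obs(): the state, without advancing time (a new reading comes with each control period).
- cams.camera(name): name is "scene" or "top" or "wrist"; returns (picture, depth): 384x512x3 uint8, blue, green, red; 384x512 float32, m along the optical axis (not along the pixel's ray), 0 where there is no reading.
- cams.camera_info(name): a dict with "fx", "fy", "cx", "cy" (pixels), "world_to_cam" (4x4, takes a point from world to camera coordinates). Camera axes: x right, y down, z forward; pixel columns grow to the right and rows downward; lengths in m; the calibration is good to about 2 mm. A picture is of the moment at which its call begins: read the wrist's pose just before it. camera_info takes no time and is no camera call; for the wrist camera it gives the pose at the moment of the call.
- ctrl.hand_in(): hands the job in; it is judged then, once.
The state is a dict: "time_s": time; "qpos": joint angles; "joint_vel": joint speeds; "tau": joint torques, N m; "ee_pos": TCP position; "eef_rot": TCP orientation; "force": force on the tool from outside, world axes, zero at the start; "moment": the same for the moment, N m; "grip_width": finger opening in m; "grip_force": force on a finger pad.
Only numpy, scipy, OpenCV 4.12 (cv2) and the standard library are available. Lean on these libraries where they do the work, as an engineer would, in place of code of your own. Each camera call takes 0.05 s, during which the arm holds its last target. There are 200 camera calls.

### The job

The spray booth's control box has tripped. Take the pin tool from its stand, press the sunken reset button fully down with its tip, and put the tool back in its stand, upright and let go. Then take the key from its block, push it fully home in the key switch, working it past the sticky pins, turn it a full quarter turn clockwise (seen from above) against the spring, and finish while still gripping the key and holding it turned; leave the spray can, jar, tape roll and putty knife where they are.

Things in the scene. Friction and masses are not known exactly. Their poses are not given: they have to be found in the camera images.
- control_box: grey metal control box fixed to the bench, 160 (x) x 220 (y) x 90 mm tall, origin at the centre of its underside, z up. On its top: a square steel key switch collar, 42 mm wide and standing 10 mm high, at its y = +55 mm; the sunken reset button, in a 13 mm round well, at y = -55 mm (both at x = 0); a flat meter between them towards +x
- lock_mouth (a point): centre of the key switch's mouth at the collar's top face, 100 mm above the bench, axes as the box (x is the slot's long direction). The mouth is 24 x 15 mm and slopes in to a slot 16 x 7 mm, 4 mm down. Two sticky spring pins at the slot's narrow ends resist the key while its tip is 12 to 19 mm down: 4 to 8 N to pass them
- lock_home (a point): where the key's tip is when the key is fully home, 22 mm straight below lock_mouth: there the key's round shoulder meets the collar. The slot plate ends 10 mm below the mouth, so the key can turn only when its tip is more than 18 mm below the mouth (its 8 mm bit must have passed the plate)
- key_plug (a joint): turn of the key switch's plug, rad: 0 at rest (slot along the box's x), grows clockwise seen from above, stop at 1.4 (a quarter turn, nearly). A spring (0.02 N m at rest, 0.1 N m at the stop) turns it back when let go. The key has some play in the plug, so under load the plug lags the key by about 0.25 rad
- reset_well (a point): centre of the reset well's rim, on the box's top face, 90 mm above the bench; the well is 13 mm across
- reset_top (a point): centre of the black reset button's top, 10 mm across, 6 mm below the well's rim at rest; moves with the button
- reset_button (a joint): how far the reset button is pressed, m: 0 at rest, stop at 0.005; spring force 2 N at rest to 4.5 N fully down; it springs back
- pin_tool: pin tool standing upright in its stand, 117 mm long in all, origin at the tip of its pin, z along it towards the handle. Round steel pin 6 mm across, 42 mm long; round flange 28 mm across at 42 to 47 mm; square wooden handle 14 x 14 mm from 47 to 117 mm, its faces along the tool's x and y
- tool_grip (a point): on the pin tool's axis, in the handle, 88 mm above the tip: a good place to grip
- tool_stand: wooden block 70 x 70 x 46 mm fixed to the bench, with a 16 mm upright hole (its rim chamfered 3 mm) through its centre; origin at the centre of its underside. With the tool in it the flange rests on the block and the tip is 4 mm above the bench. It is on the left or on the right of the box
- key: double-bit key standing in its block, blade down, 66 mm long, origin at the blade's tip, z up to the head. Bit at the tip 14 (x) x 5 (y) x 8 mm high, rounded below; round shank 6 mm across; round shoulder 26 mm across at 22 to 27 mm; flat black head 34 mm (x) x 10 mm (y) at 36 to 66 mm. It fits either way round (half a turn makes no difference)
- key_grip (a point): on the key's axis in its head, 53 mm above the tip: a good place to grip, fingers closing along the key's y
- key_block: wooden block 70 x 70 x 36 mm fixed to the bench with an upright slot 17 x 8 mm (long along its x) through its centre; origin at the centre of its underside. The key's shoulder rests on it, the tip 14 mm above the bench. It is on the other side of the box from the tool's stand
- spray_can: aerosol can, 66 mm across, 190 mm tall, standing at the right of the bench (y about -0.44)
- paint_jar: glass jar with a white cap, 60 mm across, 65 mm tall, beyond the control box
- tape_roll: roll of masking tape lying flat, 100 mm across, 24 mm high, at the left of the bench (y about 0.45)
- putty_knife: putty knife, 200 mm long, lying flat beyond the control box; its origin is on its underside
Not all that is in view belongs to the job. What is shaped like the key but pink is not meant.

How it is judged:
On the way, in this order (a step that is already met when the one before it is completed fails the run):
1. the reset button is fully pressed with the pin tool's tip (value of joint reset_button above 0.0035 m and distance between pin_tool and reset_top below 0.007 m), for 0.1 s.
2. the pin tool is back in its stand, upright and let go (horizontal distance between pin_tool and tool_stand below 0.008 m and z of pin_tool in the frame of tool_stand below 0.009 m and angle between pin_tool's own z axis and vertical below 0.15 rad and contact force between pin_tool and the fingers below 0.1 N and linear speed of pin_tool below 0.03 m/s), for 0.2 s.
3. the key is fully home in the key switch, not yet turned (z of key in the frame of lock_mouth below -0.0185 m and horizontal distance between key and lock_mouth below 0.004 m and angle between key's own z axis and vertical below 0.15 rad and value of joint key_plug below 0.5 rad), for 0.05 s.
4. the key, held in the fingers, has turned the switch a quarter turn (z of key in the frame of lock_mouth below -0.0185 m and horizontal distance between key and lock_mouth below 0.004 m and angle between key's own z axis and vertical below 0.15 rad and value of joint key_plug above 1.15 rad and contact force between key and the fingers above 1 N), for 0.3 s.
At the end, for the whole second after the job is handed in: Fingers still grip the key (over 1 N), upright, within 4 mm of the switch centre, tip 18.5 mm or more below the mouth; plug held past 1.15 of 1.4 rad; pin tool upright in its stand (within 8 mm, tip under 9 mm above the bench), untouched, at rest (all of step 2 and all of step 4); the arm keeps its last pose, push and grip.
It fails at once if the spray can is moved more than 30 mm (distance of spray_can from where it was at the start of the episode above 0.03 m).
It fails at once if the paint jar is moved more than 30 mm (distance of paint_jar from where it was at the start of the episode above 0.03 m).
It fails at once if the tape roll is moved more than 30 mm (distance of tape_roll from where it was at the start of the episode above 0.03 m).
It fails at once if the putty knife is moved more than 30 mm (distance of putty_knife from where it was at the start of the episode above 0.03 m).
It also fails if it takes over 72 s, if anything falls off the work surface, if the arm or the gripper's body presses on something with over 40 N, if the wrist force passes 120 N, or if a joint passes its speed limit or range.

## Working session

There is one attempt and no reset: what is moved stays moved. The work goes in short steps, Python scripts to look and compute and a tool call to move; the robot and the scene stay as the last step left them, time stands still between calls to the robot, and variables do not carry over. Pictures are saved under pics/ and viewed, at most 10 in all, crops included, and the job is handed in when it is done.

Besides the shell and the picture viewer there is one more tool, called after "Call:" in YAML: its name, and indented under it one key for each argument. arm_command: Moves the arm, as the interface text tells. Its arguments: {"type":"object","properties":{"plan":{"type":"array"},"squeeze":{"type":"number"}},"required":["plan"]}

```bash
mkdir -p pics; ls; python3 - <<'E'
from station import ctrl,cams
import cv2,numpy as np
o=ctrl.get_obs();print({k:np.round(v,3) for k,v in o.items()})
for n in("top","scene"):
    p,d=cams.camera(n);cv2.imwrite(f"pics/{n}0.png",p);np.save(f"{n}d.npy",d);i=cams.camera_info(n);print(n,i)
E
```

```text
pics
{'time_s': np.float64(0.0), 'qpos': array([ 1.155,  0.3  ,  1.522, -0.   ,  1.321, -0.067]), 'joint_vel': array([ 0.002, -0.   ,  0.   , -0.001, -0.   ,  0.001]), 'tau': array([-3.0000e-03, -5.3180e+01, -3.5273e+01,  7.1000e-02,  2.5000e-02,
       -0.0000e+00]), 'ee_pos': array([0.188, 0.517, 0.205]), 'eef_rot': array([-3.14 , -0.   ,  2.793]), 'force': array([ 0.294, -0.609,  0.163]), 'moment': array([0.007, 0.009, 0.055]), 'grip_force': np.float64(0.0), 'grip_width': np.float64(0.094)}
top {'fx': 436.671530367618, 'fy': 436.671530367618, 'cx': 252.64941678947304, 'cy': 192.0724323908155, 'world_to_cam': array([[ 2.81663883e-02, -9.99602797e-01,  9.50052699e-04,
        -1.85237967e-02],
       [-9.77423657e-01, -2.77405108e-02, -2.09459922e-01,
         6.07086223e-01],
       [ 2.09403079e-01,  4.97112551e-03, -9.77816771e-01,
         1.09150698e+00],
       [ 0.00000000e+00,  0.00000000e+00,  0.00000000e+00,
         1.00000000e+00]])}
scene {'fx': 352.2786632733962, 'fy': 352.2786632733962, 'cx': 256.3227709895058, 'cy': 189.9052435555905, 'world_to_cam': array([[ 0.53002659,  0.84796189,  0.0056962 , -0.32308827],
       [ 0.68394642, -0.42351688, -0.59401242, -0.34846463],
       [-0.50128746,  0.31873827, -0.8044357 ,  1.43138222],
       [ 0.        ,  0.        ,  0.        ,  1.        ]])}
```

View pics/top0.png

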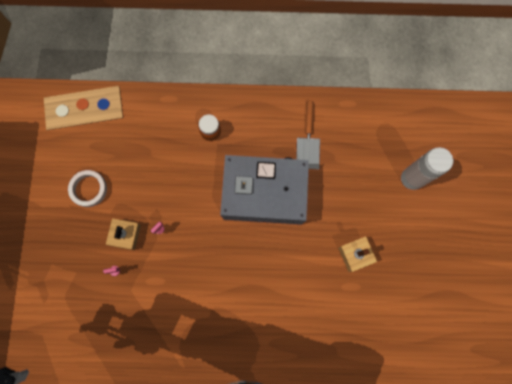

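View pics/scene0.png

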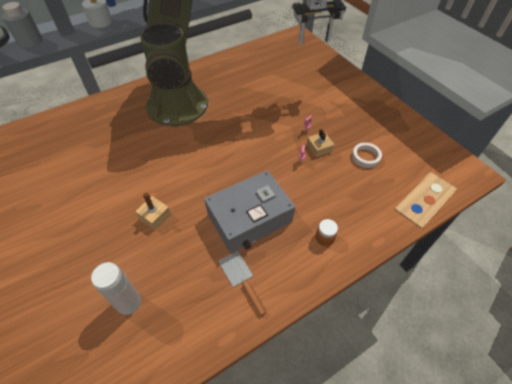

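The top view shows the key block at (123,234) with pink decoys at (158,228) and (112,271). The tool stand is at (359,253), the box at (265,188), the collar at (244,185) and the well at (286,188). The scene view agrees with this.

```bash
cat > h.py <<'E'
import cv2,numpy as np
from scipy.spatial.transform import Rotation as R
from station import ctrl,cams
def ray(i,u,v,z):
    T=np.linalg.inv(i["world_to_cam"]);d=T[:3,:3]@[(u-i["cx"])/i["fx"],(v-i["cy"])/i["fy"],1.]
    c=T[:3,3];return c+d*(z-c[2])/d[2]
def proj(i,p):
    q=i["world_to_cam"][:3]@np.r_[p,1];return np.array([i["fx"]*q[0]/q[2]+i["cx"],i["fy"]*q[1]/q[2]+i["cy"]])
def go(x,y,z,yaw):
    "shift mm along tool axes, turn about tool z, from measured pose"
    o=ctrl.get_obs();Rt=R.from_euler('xyz',o["eef_rot"])
    t=R.from_euler('xyz',[np.pi,0,yaw])
    print("shift",(Rt.inv().apply(np.array([x,y,z])-o["ee_pos"])*1000).round(1),"rot",(Rt.inv()*t).as_rotvec().round(4))
def rect(mask,i,z,near=None,amin=60):
    out=[]
    cs,_=cv2.findContours(mask,cv2.RETR_EXTERNAL,cv2.CHAIN_APPROX_NONE)
    for c in cs:
        if cv2.contourArea(c)<amin: continue
        w=np.array([ray(i,*p[0],z)[:2] for p in c],np.float32)*1000
        (cx,cy),s,a=cv2.minAreaRect(w)
        out.append((c.mean((0,1)).round(),round(cx,1),round(cy,1),np.round(s,1),round(a,1)))
    return out
E
python3 - <<'E'
from h import *
i=cams.camera_info("top");p=cv2.imread("pics/top0.png");hsv=cv2.cvtColor(p,cv2.COLOR_BGR2HSV)
for u,v in((112,240),(350,247),(265,210),(100,300)):print(hsv[v,u])
for u,v,z in((123,226,.036),(357,247,.046),(244,185,.1),(286,188,.09),(265,188,.09),(158,228,.03),(112,271,.03)):print((u,v),ray(i,u,v,z).round(3))
m=cv2.inRange(hsv,(12,60,120),(28,190,255));print(*rect(m,i,.04),sep="\n")
m=cv2.inRange(hsv,(95,20,40),(130,130,130))
print(*rect(m,i,.09,amin=1500),sep="\n")
E
```

```text
[ 17 141 196]
[ 17 139 204]
[110  14 110]
[ 12 184 137]
(123, 226) [0.511 0.342 0.036]
(357, 247) [ 0.472 -0.279  0.046]
(244, 185) [0.618 0.021 0.1  ]
(286, 188) [ 0.615 -0.088  0.09 ]
(265, 188) [ 0.614 -0.033  0.09 ]
(158, 228) [0.509 0.25  0.03 ]
(112, 271) [0.392 0.362 0.03 ]
(array([385., 379.]), 148.5, -342.1, array([18.6, 45.3]), 1.6)
(array([151., 360.]), 171.9, 234.2, array([ 60.8, 172.9]), 3.1)
(array([185., 323.]), 268.8, 162.4, array([25.2, 45. ]), 33.0)
(array([174., 238.]), 485.5, 208.4, array([90. , 32.2]), 87.6)
(array([ 89., 187.]), 613.5, 443.1, array([50. , 47.8]), 35.5)
(array([487., 174.]), 677.6, -633.7, array([141.2,  79.1]), 83.9)
(array([414., 119.]), 822.2, -407.8, array([640.8, 217.6]), 89.9)
(array([213., 239.]), 536.3, 7.2, array([ 813.4, 1416.3]), 1.6)
```

```bash
python3 - <<'E'
from h import *
i=cams.camera_info("wrist");o=ctrl.get_obs();Rt=R.from_euler('xyz',o["eef_rot"]).as_matrix()
T=np.linalg.inv(i["world_to_cam"]);print(i["fx"],i["cx"],i["cy"]);print("cam in tool",Rt.T@(T[:3,3]-o["ee_pos"]));print((Rt.T@T[:3,:3]).round(3))
go(.5,.342,.25,2.793);go(.55,-.03,.28,3.14);go(.45,-.279,.25,2.793)
E
```

```text
299.81523429336886 253.7973429582449 187.73340318815278
cam in tool [ 0.08243838  0.0002608  -0.17876825]
[[ 0.001 -0.96  -0.279]
 [ 1.     0.     0.001]
 [-0.001 -0.279  0.96 ]]
shift [-353.   -57.5  -45. ] rot [-0.001  -0.     -0.0002]
shift [-527.1 -390.1  -74.7] rot [-1.000e-03 -2.000e-04 -3.472e-01]
shift [-518.2 -658.2  -44.4] rot [-0.001  -0.     -0.0002]
```

The manual's scale: shifts go in shares of 75 cm and turns go in shares of 2 pi rad. Converting my numbers, -353 mm / 750 = -0.4707, -300 mm / 750 = -0.4.

Call:
arm_command:
  plan:
    - [[-0.0667, -0.0107, -0.008, 0, 0, 0, -1], [-0.1333, -0.0213, -0.016, 0, 0, 0, -1], [-0.2, -0.032, -0.024, 0, 0, 0, -1], [-0.2667, -0.0427, -0.032, 0, 0, 0, -1], [-0.3333, -0.0533, -0.04, 0, 0, 0, -1], [-0.4, -0.064, -0.0507, 0, 0, 0, -1], [-0.4707, -0.076, -0.06, 0, 0, 0, -1], [-0.4707, -0.076, -0.06, 0, 0, 0, -1], [-0.4707, -0.076, -0.06, 0, 0, 0, -1]]

```text
time_s: 1.0
ee_pos: [0.5011, 0.3417, 0.2498]
eef_rot: [-3.141, -0.001, 2.79]
force: [-0.7, 0.5, -0.0]
grip_width: 0.094
grip_force: 0.0
```

```bash
cat > snap.py <<'E'
import sys,pickle
from h import *
n=sys.argv[1];o=ctrl.get_obs();i=cams.camera_info("wrist");p,d=cams.camera("wrist")
cv2.imwrite(f"pics/{n}.png",p);pickle.dump((i,p,d,o),open(n+".pkl","wb"))
print(o["time_s"],o["ee_pos"].round(4),o["eef_rot"].round(3),o["force"].round(2),abs(o["joint_vel"]).max())
E
python3 snap.py key1; python3 -c "
from h import *
go(.55,-.03,.28,3.14)"
```

```text
1.0 [0.5011 0.3417 0.2498] [-3.141e+00 -1.000e-03  2.790e+00] [-0.74  0.48 -0.  ] 0.05466880235129208
shift [-174.6 -333.   -30.1] rot [-0.0006 -0.001  -0.348 ]
```

View pics/key1.png

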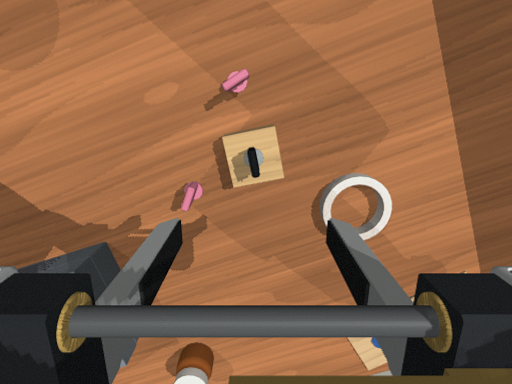

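The wrist view shows the key block at (252,157), with the key head at (254,161), nearly vertical in the picture. The pink decoys are at (236,80) and (192,195).

Converted, -333 mm / 750 = -0.444, -286 mm / 750 = -0.3813, -0.348 rad / 6.2832 = -0.0554.

Call:
arm_command:
  plan:
    - [[-0.0333, -0.064, -0.0053, 0, 0, -0.008, -1], [-0.0667, -0.1267, -0.012, 0, 0, -0.0159, -1], [-0.1, -0.1907, -0.0173, 0, 0, -0.0239, -1], [-0.1333, -0.2533, -0.0227, 0, 0, -0.0318, -1], [-0.1667, -0.3173, -0.028, 0, 0, -0.0398, -1], [-0.2, -0.3813, -0.0347, 0, 0, -0.0477, -1], [-0.2333, -0.444, -0.04, 0, 0, -0.0554, -1], [-0.2333, -0.444, -0.04, 0, 0, -0.0554, -1], [-0.2333, -0.444, -0.04, 0, 0, -0.0554, -1], [-0.2333, -0.444, -0.04, 0, 0, -0.0554, -1]]

```text
time_s: 2.05
ee_pos: [0.5504, -0.0288, 0.2802]
eef_rot: [3.141, -0.0, 3.141]
force: [0.1, 0.8, 0.3]
grip_width: 0.0941
grip_force: 0.0
```

```bash
python3 snap.py box1; python3 -c "
from h import *
go(.45,-.279,.22,2.793)"
```

```text
2.05 [ 0.5504 -0.0288  0.2802] [ 3.141 -0.     3.141] [0.11 0.76 0.28] 0.022853968349704327
shift [ 100.7 -250.6   60.2] rot [ 3.000e-04 -4.000e-04  3.493e-01]
```

View pics/box1.png

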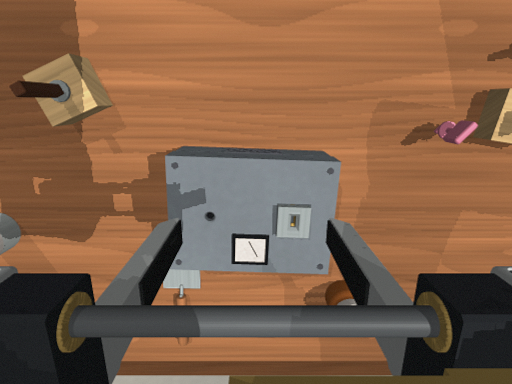

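The wrist view shows the box almost aligned with the picture. The well is at (210,216), the slot at (294,222) and the stand, turned about 24°, is at (68,90).

Converted, -250 mm / 750 = -0.3333, -218 mm / 750 = -0.2907, 1.16 rad / 6.2832 = 0.1846.

Call:
arm_command:
  plan:
    - [[0.016, -0.0413, 0, 0, 0, 0.0223, -1], [0.0333, -0.0827, 0, 0, 0, 0.0446, -1], [0.0493, -0.124, 0, 0, 0, 0.0668, -1], [0.0667, -0.1667, 0, 0, 0, 0.0891, -1], [0.0827, -0.208, 0, 0, 0, 0.1114, -1], [0.1, -0.2493, 0, 0, 0, 0.1337, -1], [0.1173, -0.2907, 0.0133, 0, 0, 0.156, -1], [0.1333, -0.3333, 0.0267, 0, 0, 0.1783, -1], [0.1333, -0.3333, 0.04, 0, 0, 0.1846, -1], [0.1333, -0.3333, 0.04, 0, 0, 0.1846, -1], [0.1333, -0.3333, 0.04, 0, 0, 0.1846, -1]]

```text
time_s: 3.2
ee_pos: [0.4513, -0.2786, 0.2508]
eef_rot: [3.141, -0.0, 1.984]
force: [-0.1, 0.2, 0.4]
grip_width: 0.0937
grip_force: 0.0
```

```bash
python3 snap.py st1; python3 -c "
from h import *
import pickle
i,p,d,o=pickle.load(open('st1.pkl','rb'))
print(proj(i,[.472,-.279,.121]),proj(i,[.472,-.279,.046]))
"
```

```text
3.2 [ 0.4513 -0.2786  0.2508] [ 3.141 -0.     1.984] [-0.13  0.22  0.37] 0.011859951697676292
[271.53029447 189.28798776] [268.24452105 173.13253427]
```

View pics/st1.png

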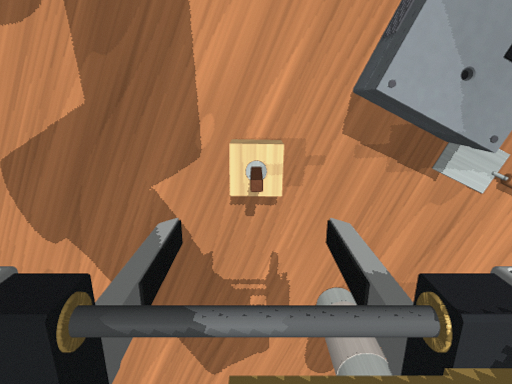

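The wrist view shows the stand at (256,170), square to the picture, with the handle top at (257,185). I'll measure everything next from the depth heights.

```bash
cat > ms.py <<'E'
import pickle
from h import *
def world(i,d):
    v,u=np.mgrid[:384,:512];c=np.stack([(u-i["cx"])/i["fx"]*d,(v-i["cy"])/i["fy"]*d,d],-1)
    T=np.linalg.inv(i["world_to_cam"]);return c@T[:3,:3].T+T[:3,3]
def at(n,zl,zh,near,r,hsvr=None):
    i,p,d,o=pickle.load(open(n+".pkl","rb"));w=world(i,d)
    m=(d>0)&(w[...,2]>zl)&(w[...,2]<zh)&(np.hypot(w[...,0]-near[0],w[...,1]-near[1])<r)
    q=w[m]
    if len(q)<4: print(n,"none");return
    (cx,cy),s,a=cv2.minAreaRect((q[:,:2]*1000).astype(np.float32))
    print(n,len(q),"z",np.median(q[:,2]).round(4),"mean",(q[:,:2].mean(0)*1000).round(1),"rect",round(cx,1),round(cy,1),np.round(s,1),round(a,1))
E
python3 - <<'E'
from ms import *
at("st1",.116,.126,(.47,-.28),.04)
at("st1",.041,.051,(.47,-.28),.06)
at("st1",.048,.054,(.47,-.28),.03)
at("key1",.031,.041,(.51,.34),.06)
at("key1",.074,.086,(.51,.34),.04)
at("box1",.086,.094,(.614,-.033),.16)
at("box1",.097,.104,(.618,.021),.04)
i,p,d,o=pickle.load(open("box1.pkl","rb"))
g=cv2.cvtColor(p,cv2.COLOR_BGR2GRAY)
for (u,v),z,r in(((210,216),.09,9),):
    roi=(g[v-r:v+r+1,u-r:u+r+1]<45).astype(np.uint8);ys,xs=np.nonzero(roi)
    print("well",len(xs),u-r+xs.mean(),v-r+ys.mean(),ray(i,u-r+xs.mean(),v-r+ys.mean(),z).round(4))
cv2.imwrite("pics/b.png",cv2.resize(p[200:245,190:320],None,fx=6,fy=6,interpolation=cv2.INTER_NEAREST))
E
```

```text
st1 165 z 0.1201 mean [ 454.9 -281.6] rect 455.0 -281.8 [12.9 13.5] 24.0
st1 2460 z 0.0454 mean [ 453.6 -279.6] rect 455.1 -282.1 [70.  70.3] 22.8
st1 175 z 0.0504 mean [ 453.4 -278.2] rect 454.4 -279.7 [26.2 22.6] 28.3
key1 2432 z 0.0355 mean [489.9 345.1] rect 491.3 344.6 [70.  70.3] 81.4
key1 230 z 0.079 mean [490.6 344.8] rect 491.1 344.6 [10.2 33.6] 81.8
box1 17134 z 0.0895 mean [610.1 -33.5] rect 617.3 -32.1 [220.4 161.4] 88.0
box1 903 z 0.0994 mean [618.2  22.9] rect 618.7 22.9 [42.2 43. ] 88.1
well 32 209.96875 215.25 [ 0.6131 -0.0853  0.09  ]
```

View pics/b.png

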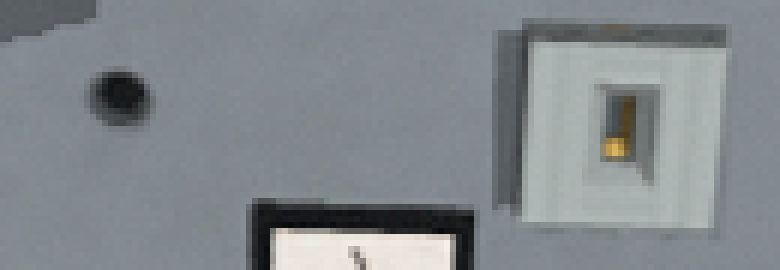

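The crop shows the round dark well and the key slot, with the slot's long side along the picture's vertical. They match the box pose of (617.3,-32.1) mm and -2° yaw. Next I go down onto the tool.

```bash
python3 -c "
from h import *
go(.4551,-.2818,.073,1.983)"
```

```text
shift [ -4.2   2.1 178. ] rot [0.0004 0.0005 0.0013]
```

Converted, 178 mm / 750 = 0.2373, 165 mm / 750 = 0.22.

Call:
arm_command:
  plan:
    - [[-0.0053, 0.0027, 0.0533, 0, 0, 0, -0.3], [-0.0053, 0.0027, 0.1067, 0, 0, 0, -0.3], [-0.0053, 0.0027, 0.1533, 0, 0, 0, -0.3], [-0.0053, 0.0027, 0.1933, 0, 0, 0, -0.3], [-0.0053, 0.0027, 0.22, 0, 0, 0, -0.3], [-0.0053, 0.0027, 0.2373, 0, 0, 0, -0.3], [-0.0053, 0.0027, 0.2373, 0, 0, 0, -0.3], [-0.0053, 0.0027, 0.2373, 0, 0, 0, 1], [-0.0053, 0.0027, 0.2373, 0, 0, 0, 1], [-0.0053, 0.0027, 0.2373, 0, 0, 0, 1], [-0.0053, 0.0027, 0.2373, 0, 0, 0, 1], [-0.0053, 0.0027, 0.2373, 0, 0, 0, 1]]
  squeeze: 30

```text
time_s: 4.45
ee_pos: [0.4542, -0.283, 0.0728]
eef_rot: [3.141, 0.0, 1.981]
force: [-0.1, -0.4, -0.5]
grip_width: 0.0242
grip_force: 0.0
```

Call:
arm_command:
  plan:
    - [[0, 0, 0, 0, 0, 0, 1], [0, 0, 0, 0, 0, 0, 1], [0, 0, 0, 0, 0, 0, 1], [0, 0, 0, 0, 0, 0, 1]]
  squeeze: 30

```text
time_s: 4.85
ee_pos: [0.4542, -0.2829, 0.0725]
eef_rot: [3.142, 0.0, 1.981]
force: [-0.2, -0.4, 1.5]
grip_width: 0.0138
grip_force: 30.0
```

```bash
python3 -c "
from h import *
o=ctrl.get_obs();print(o)
go(.60,-.12,.24,1.983)"
```

```text
{'time_s': 4.85, 'qpos': array([-6.25574007e-01,  4.16446769e-01,  1.69658793e+00, -2.35440275e-05,
        1.02838380e+00, -1.03556798e+00]), 'joint_vel': array([ 0.00058262,  0.00119669,  0.00119912, -0.00046225,  0.0006018 ,
        0.00115304]), 'tau': array([-3.31393525e-02, -5.37125266e+01, -2.95553434e+01, -2.42105489e-03,
        3.85973544e-02, -1.54801951e-04]), 'ee_pos': array([ 0.45417666, -0.28293447,  0.07254195]), 'eef_rot': array([3.14152118e+00, 1.60084500e-04, 1.98080245e+00]), 'force': array([-0.23450413, -0.37534477,  1.49846606]), 'moment': array([-0.04555199,  0.06655537,  0.04284666]), 'grip_force': 30.000009834766388, 'grip_width': 0.013837320627635541}
shift [  91.3  198.7 -167.5] rot [ 0.0001  0.0002 -0.0022]
```

Converted, 226 mm / 750 = 0.3013, 205 mm / 750 = 0.2733.

Call:
arm_command:
  plan:
    - [[0, 0, -0.0133, 0, 0, 0, 1], [0, 0, -0.0333, 0, 0, 0, 1], [0, 0, -0.0667, 0, 0, 0, 1], [0, 0, -0.1067, 0, 0, 0, 1], [0, 0, -0.16, 0, 0, 0, 1], [0.02, 0.04, -0.2133, 0, 0, 0, 1], [0.04, 0.1, -0.224, 0, 0, 0, 1], [0.06, 0.16, -0.224, 0, 0, 0, 1], [0.08, 0.22, -0.224, 0, 0, 0, 1], [0.1, 0.2733, -0.224, 0, 0, 0, 1], [0.1, 0.3013, -0.224, 0, 0, 0, 1], [0.1, 0.3013, -0.224, 0, 0, 0, 1]]

```text
time_s: 6.05
ee_pos: [0.6328, -0.1222, 0.2402]
eef_rot: [-3.141, -0.0, 1.983]
force: [0.4, -0.8, -1.1]
grip_width: 0.0137
grip_force: 30.0
```

```bash
python3 - <<'E'
import subprocess;print(subprocess.run(["python3","snap.py","well1"],capture_output=True,text=True).stdout)
from ms import *
i,p,d,o=pickle.load(open("well1.pkl","rb"))
u,v=proj(i,[.6154,-.0871,.09]).round().astype(int);print("exp well",u,v)
e=o["ee_pos"];print("exp tip",proj(i,e-[0,0,.0685]),"grip",proj(i,e+[0,0,.019]))
cv2.imwrite("pics/w1.png",p)
E
```

```text
6.05 [ 0.6328 -0.1222  0.2402] [-3.141 -0.     1.983] [ 0.43 -0.8  -1.06] 0.06559415308284282

exp well 252 142
exp tip [254.1602605  199.72251662] grip [254.35476    246.71391462]
```

View pics/well1.png

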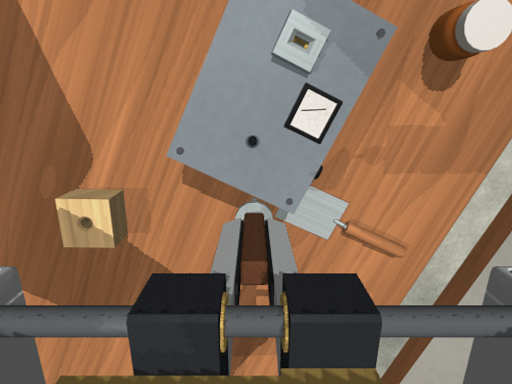

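The wrist view shows the tool held straight, its flange at (254,210), and the well unobstructed at (252,141), where I predicted it.

```bash
python3 - <<'E'
from ms import *
i,p,d,o=pickle.load(open("well1.pkl","rb"));g=cv2.cvtColor(p,cv2.COLOR_BGR2GRAY)
r=g[132:151,243:262]
for t in(50,70,90):
    ys,xs=np.nonzero(r<t);print(t,len(xs),(243+xs.mean()).round(2),(132+ys.mean()).round(2),ray(i,243+xs.mean(),132+ys.mean(),.09).round(4), xs.min()+243,xs.max()+243,ys.min()+132,ys.max()+132)
at("well1",.086,.094,(.614,-.033),.16)
at("well1",.097,.104,(.618,.021),.04)
at("well1",.041,.051,(.455,-.281),.06)
go(.6150,-.0870,.19,1.983)
E
```

```text
50 64 252.22 140.53 [ 0.6145 -0.0855  0.09  ] 248 256 136 145
70 81 252.09 140.91 [ 0.6145 -0.086   0.09  ] 248 256 136 146
90 109 252.03 141.27 [ 0.6146 -0.0863  0.09  ] 247 257 136 147
well1 28264 z 0.0895 mean [619.1 -35.5] rect 616.9 -31.7 [221.2 160.4] 88.0
well1 1835 z 0.0994 mean [618.6  23.6] rect 618.8 23.3 [42.6 41.8] 88.0
well1 2538 z 0.0451 mean [ 455.5 -280.4] rect 455.2 -282.1 [71.9 70.6] 22.7
shift [39.9 -0.8 50.3] rot [-0.0006 -0.0004 -0.0007]
```

Converted, 85 mm / 750 = 0.1133, 82 mm / 750 = 0.1093.

Call:
arm_command:
  plan:
    - [[0.0267, -0.0013, 0.0133, 0, 0, 0, 1], [0.0533, -0.0013, 0.04, 0, 0, 0, 1], [0.0533, -0.0013, 0.0733, 0, 0, 0, 1], [0.0533, -0.0013, 0.0933, 0, 0, 0, 1], [0.0533, -0.0013, 0.0933, 0, 0, 0, 1], [0.0533, -0.0013, 0.1027, 0, 0, 0, 1], [0.0533, -0.0013, 0.1093, 0, 0, 0, 1], [0.0533, -0.0013, 0.1133, 0, 0, 0, 1], [0.0533, -0.0013, 0.1133, 0, 0, 0, 1], [0.0533, -0.0013, 0.1133, 0, 0, 0, 1]]

```text
time_s: 7.1
ee_pos: [0.6148, -0.0878, 0.1557]
eef_rot: [3.141, 0.0, 1.981]
force: [0.4, 0.3, -0.3]
grip_width: 0.014
grip_force: 30.0
```

```bash
python3 -c "
from h import *
o=ctrl.get_obs();print(o['ee_pos'],o['force'],o['moment'])"
```

```text
[ 0.61475289 -0.08779844  0.15572999] [ 0.44215389  0.33228635 -0.3459271 ] [-0.01409089  0.03942467  0.02112932]
```

Converted, 8.5 mm / 750 = 0.0113, 8 mm / 750 = 0.0107.

Call:
arm_command:
  plan:
    - [[0, 0, 0.004, 0, 0, 0, 1], [0, 0, 0.0067, 0, 0, 0, 1], [0, 0, 0.0093, 0, 0, 0, 1], [0, 0, 0.0107, 0, 0, 0, 1], [0, 0, 0.0113, 0, 0, 0, 1], [0, 0, 0.0113, 0, 0, 0, 1], [0, 0, 0.0113, 0, 0, 0, 1]]

```text
time_s: 7.8
ee_pos: [0.6148, -0.0878, 0.1473]
eef_rot: [3.141, 0.0, 1.981]
force: [1.1, -0.1, 5.9]
grip_width: 0.0137
grip_force: 30.0
```

Converted, 0.7 mm / 750 = 0.0009.

Call:
arm_command:
  plan:
    - [[0, 0, 0.0009, 0, 0, 0, 1], [0, 0, 0.0009, 0, 0, 0, 1], [0, 0, 0.0009, 0, 0, 0, 1]]

```text
time_s: 8.1
ee_pos: [0.6149, -0.0878, 0.1472]
eef_rot: [3.14, 0.001, 1.981]
force: [-0.5, 0.0, 9.9]
grip_width: 0.0138
grip_force: 30.0
```

```bash
python3 -c "
from h import *
go(.4542,-.2829,.23,1.981);go(.4542,-.2829,.125,1.981)"
```

```text
shift [-114.9 -225.1  -82.9] rot [ 0.0011  0.0008 -0.0002]
shift [-114.8 -225.2   22.1] rot [ 0.0011  0.0008 -0.0002]
```

Converted, -225 mm / 750 = -0.3, -195 mm / 750 = -0.26.

Call:
arm_command:
  plan:
    - [[0, 0, -0.02, 0, 0, 0, 1], [0, 0, -0.06, 0, 0, 0, 1], [0, 0, -0.1067, 0, 0, 0, 1], [-0.0267, -0.0533, -0.112, 0, 0, 0, 1], [-0.0533, -0.1067, -0.112, 0, 0, 0, 1], [-0.08, -0.16, -0.112, 0, 0, 0, 1], [-0.1067, -0.2133, -0.112, 0, 0, 0, 1], [-0.1307, -0.26, -0.112, 0, 0, 0, 1], [-0.1533, -0.3, -0.112, 0, 0, 0, 1], [-0.1533, -0.3, -0.112, 0, 0, 0, 1], [-0.1533, -0.3, -0.112, 0, 0, 0, 1], [-0.1533, -0.3, -0.112, 0, 0, 0, 1]]

```text
time_s: 9.3
ee_pos: [0.4545, -0.2823, 0.2304]
eef_rot: [-3.142, -0.0, 1.981]
force: [-0.5, 0.1, -0.1]
grip_width: 0.0136
grip_force: 30.0
```

```bash
python3 snap.py st2; python3 - <<'E'
from ms import *
at("st2",.041,.051,(.455,-.281),.06)
i,p,d,o=pickle.load(open("st2.pkl","rb"))
cv2.imwrite("pics/st2c.png",cv2.resize(p[120:260,180:330],None,fx=4,fy=4))
go(.4542,-.2829,.125,1.981)
E
```

```text
9.3 [ 0.4545 -0.2823  0.2304] [-3.142 -0.     1.981] [-0.48  0.12 -0.13] 0.010355284440486182
st2 2984 z 0.0453 mean [ 454.8 -280.9] rect 455.1 -282.3 [70.  70.6] 22.9
shift [ -0.6  -0.7 105.3] rot [-0.     -0.0003  0.0009]
```

View pics/st2c.png

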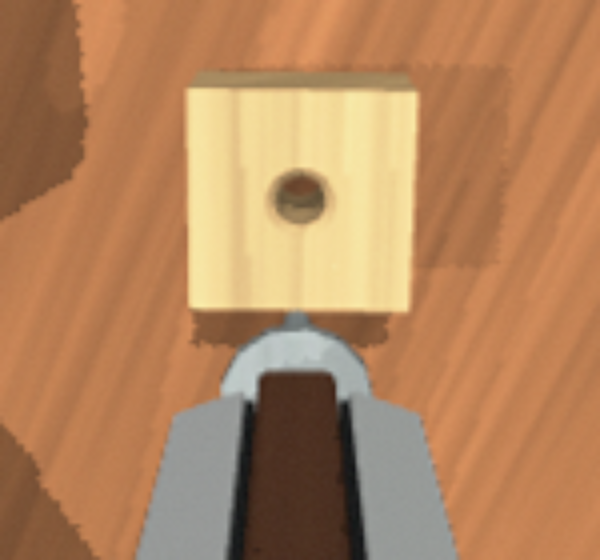

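The crop shows the hole at crop (300,198) and the pin tip emerging at (296,315), in line with it. I'll lower it in.

Converted, 157 mm / 750 = 0.2093, 153 mm / 750 = 0.204.

Call:
arm_command:
  plan:
    - [[-0.0007, -0.0007, 0.0533, 0, 0, 0, 1], [-0.0007, -0.0007, 0.1067, 0, 0, 0, 1], [-0.0007, -0.0007, 0.1333, 0, 0, 0, 1], [-0.0007, -0.0007, 0.1533, 0, 0, 0, 1], [-0.0007, -0.0007, 0.1733, 0, 0, 0, 1], [-0.0007, -0.0007, 0.1933, 0, 0, 0, 1], [-0.0007, -0.0007, 0.204, 0, 0, 0, 1], [-0.0007, -0.0007, 0.2093, 0, 0, 0, 1], [-0.0007, -0.0007, 0.2093, 0, 0, 0, 1], [-0.0007, -0.0007, 0.2093, 0, 0, 0, 1]]

```text
time_s: 10.35
ee_pos: [0.4542, -0.2835, 0.0738]
eef_rot: [3.141, 0.001, 1.981]
force: [-0.0, -0.4, -0.2]
grip_width: 0.014
grip_force: 30.0
```

Now I lower the last bit, open and lift off.

Converted, 1.2 mm / 750 = 0.0016.

Call:
arm_command:
  plan:
    - [[0, 0, 0.0016, 0, 0, 0, 1], [0, 0, 0.0016, 0, 0, 0, 1], [0, 0, 0.0016, 0, 0, 0, -0.3], [0, 0, 0.0016, 0, 0, 0, -0.3], [0, 0, 0.0016, 0, 0, 0, -0.3], [0, 0, 0.0016, 0, 0, 0, -0.3], [0, 0, 0.0016, 0, 0, 0, -0.3]]

```text
time_s: 11.05
ee_pos: [0.4538, -0.2835, 0.072]
eef_rot: [-3.142, -0.0, 1.981]
force: [0.3, -0.4, 0.0]
grip_width: 0.0505
grip_force: 0.0
```

Converted, -180 mm / 750 = -0.24, -145 mm / 750 = -0.1933.

Call:
arm_command:
  plan:
    - [[0, 0, -0.0267, 0, 0, 0, -0.3], [0, 0, -0.0733, 0, 0, 0, -0.3], [0, 0, -0.1333, 0, 0, 0, -0.3], [0, 0, -0.1933, 0, 0, 0, -0.3], [0, 0, -0.24, 0, 0, 0, -0.3], [0, 0, -0.24, 0, 0, 0, -0.3], [0, 0, -0.24, 0, 0, 0, -0.3], [0, 0, -0.24, 0, 0, 0, -0.3]]

```text
time_s: 11.85
ee_pos: [0.4535, -0.2833, 0.2507]
eef_rot: [-3.14, -0.002, 1.981]
force: [-0.2, -0.2, 0.9]
grip_width: 0.0612
grip_force: 0.0
```

```bash
python3 snap.py st3; python3 - <<'E'
from ms import *
at("st3",.116,.126,(.455,-.281),.04)
at("st3",.041,.0475,(.455,-.281),.06)
at("st3",.0485,.054,(.455,-.281),.03)
go(.43,0.03,.25,2.4)
go(.475,.330,.25,3.0)
E
```

```text
11.85 [ 0.4535 -0.2833  0.2507] [-3.140e+00 -2.000e-03  1.981e+00] [-0.24 -0.18  0.93] 0.006310524576784888
st3 166 z 0.1201 mean [ 453.1 -283. ] rect 453.2 -283.2 [12.9 13. ] 23.8
st3 2350 z 0.0453 mean [ 454.4 -279.4] rect 455.2 -282.1 [70.1 70.3] 22.7
st3 176 z 0.0505 mean [ 451.7 -280.1] rect 452.6 -281.5 [26.2 22.2] 19.9
shift [296.7 103.3   1.1] rot [-0.0008 -0.0023 -0.4192]
shift [553.9 264.2   1.4] rot [-1.0000e-04 -2.5000e-03 -1.0192e+00]
```

Converted, 516 mm / 750 = 0.688, 344 mm / 750 = 0.4587, -0.96 rad / 6.2832 = -0.1528.

Call:
arm_command:
  plan:
    - [[0.0573, 0.0267, 0, 0, 0, -0.0127, -0.3], [0.1147, 0.0533, 0, 0, 0, -0.0255, -0.3], [0.172, 0.08, 0, 0, 0, -0.0382, -0.3], [0.2293, 0.1067, 0, 0, 0, -0.0509, -0.3], [0.2867, 0.1333, 0, 0, 0, -0.0637, -0.3], [0.344, 0.16, 0, 0, 0, -0.0764, -0.3], [0.4013, 0.1867, 0, 0, 0, -0.0891, -0.3], [0.4587, 0.2133, 0, 0, 0, -0.1019, -0.3], [0.516, 0.24, 0, 0, 0, -0.1146, -0.3], [0.5733, 0.2667, 0, 0, 0, -0.1273, -0.3], [0.6307, 0.2933, 0, 0, 0, -0.1401, -0.3], [0.688, 0.32, 0, 0, 0, -0.1528, -0.3]]

```text
time_s: 13.1
ee_pos: [0.4677, 0.2873, 0.2509]
eef_rot: [-3.14, -0.001, 2.944]
force: [0.6, -1.2, 0.2]
grip_width: 0.0613
grip_force: 0.0
```

```bash
python3 - <<'E'
from ms import *
o=ctrl.get_obs();print(o["ee_pos"],o["eef_rot"])
go(.470,.345,.25,3.0)
E
```

```text
[0.46768612 0.28725951 0.25092175] [-3.14048033e+00 -1.27085042e-03  2.94419999e+00]
shift [ 9.1 57.1  0.9] rot [-0.0011 -0.0013 -0.0558]
```

Converted, 57 mm / 750 = 0.076, 30 mm / 750 = 0.04, -0.055 rad / 6.2832 = -0.0088.

Call:
arm_command:
  plan:
    - [[0.0067, 0.04, 0, 0, 0, -0.0048, -0.3], [0.012, 0.076, 0, 0, 0, -0.0088, -0.3], [0.012, 0.076, 0, 0, 0, -0.0088, -0.3], [0.012, 0.076, 0, 0, 0, -0.0088, -0.3]]

```text
time_s: 13.5
ee_pos: [0.4705, 0.3429, 0.2508]
eef_rot: [-3.14, -0.002, 2.996]
force: [0.5, -0.6, -0.4]
grip_width: 0.0612
grip_force: 0.0
```

```bash
python3 snap.py key2; python3 - <<'E'
from ms import *
at("key2",.074,.086,(.491,.345),.03)
at("key2",.031,.0385,(.491,.345),.06)
go(.4911,.3446,.048,2.998)
E
```

```text
13.5 [0.4705 0.3429 0.2508] [-3.140e+00 -2.000e-03  2.996e+00] [ 0.52 -0.61 -0.42] 0.022735219132952678
key2 220 z 0.079 mean [490.8 344.8] rect 491.1 344.5 [ 9.9 33.1] 81.8
key2 2219 z 0.0355 mean [488.7 345.1] rect 491.4 344.6 [70.  70.5] 81.2
shift [-20.    5.4 203.2] rot [-0.0011 -0.001  -0.0027]
```

Converted, 203 mm / 750 = 0.2707, 190 mm / 750 = 0.2533.

Call:
arm_command:
  plan:
    - [[-0.0133, 0.004, 0.06, 0, 0, 0, -0.3], [-0.0267, 0.0067, 0.12, 0, 0, 0, -0.3], [-0.0267, 0.0067, 0.1733, 0, 0, 0, -0.3], [-0.0267, 0.0067, 0.22, 0, 0, 0, -0.3], [-0.0267, 0.0067, 0.2533, 0, 0, 0, -0.3], [-0.0267, 0.0067, 0.2707, 0, 0, 0, -0.3], [-0.0267, 0.0067, 0.2707, 0, 0, 0, -0.3], [-0.0267, 0.0067, 0.2707, 0, 0, 0, 0.3], [-0.0267, 0.0067, 0.2707, 0, 0, 0, 0.5]]

```text
time_s: 14.45
ee_pos: [0.4921, 0.3453, 0.0508]
eef_rot: [3.14, 0.002, 2.996]
force: [-0.7, 0.5, 0.4]
grip_width: 0.0486
grip_force: 0.0
```

Call:
arm_command:
  plan:
    - [[0, 0, 0, 0, 0, 0, 1], [0, 0, 0, 0, 0, 0, 1], [0, 0, 0, 0, 0, 0, 1], [0, 0, 0, 0, 0, 0, 1], [0, 0, 0, 0, 0, 0, 1], [0, 0, 0, 0, 0, 0, 1], [0, 0, 0, 0, 0, 0, 1]]
  squeeze: 45

```text
time_s: 15.15
ee_pos: [0.4914, 0.345, 0.0491]
eef_rot: [-3.142, 0.0, 2.996]
force: [-0.8, -1.2, 0.9]
grip_width: 0.0098
grip_force: 45.0
```

```bash
python3 - <<'E'
from ms import *
o=ctrl.get_obs();print(o["ee_pos"],o["eef_rot"],o["force"],o["moment"],o["grip_width"],o["grip_force"])
E
```

```text
[0.4913545  0.3450378  0.04908947] [-3.14154945e+00  1.47743311e-05  2.99585987e+00] [-0.80268587 -1.19399689  0.87891307] [-0.04118261  0.07788049  0.00406285] 0.009779981096233719 45.00032722949982
```

```bash
python3 - <<'E'
from ms import *
go(.66,.023,.22,3.107)
E
```

```text
shift [-213.6 -294.1 -170.9] rot [-0.      0.     -0.1111]
```

Converted, -294 mm / 750 = -0.392, -262 mm / 750 = -0.3493, -0.11 rad / 6.2832 = -0.0175.

Call:
arm_command:
  plan:
    - [[0, 0, -0.0133, 0, 0, 0, 1], [0, 0, -0.04, 0, 0, 0, 1], [0, 0, -0.0933, 0, 0, 0, 1], [0, 0, -0.1533, 0, 0, 0, 1], [-0.0267, -0.04, -0.2, 0, 0, -0.0016, 1], [-0.064, -0.0867, -0.228, 0, 0, -0.0048, 1], [-0.1027, -0.14, -0.228, 0, 0, -0.008, 1], [-0.1413, -0.1933, -0.228, 0, 0, -0.0111, 1], [-0.18, -0.2467, -0.228, 0, 0, -0.0143, 1], [-0.2187, -0.3, -0.228, 0, 0, -0.0175, 1], [-0.2533, -0.3493, -0.228, 0, 0, -0.0177, 1], [-0.2853, -0.392, -0.228, 0, 0, -0.0177, 1]]

```text
time_s: 16.35
ee_pos: [0.6609, 0.0207, 0.2208]
eef_rot: [-3.142, 0.0, 3.106]
force: [-0.7, 0.5, -0.4]
grip_width: 0.0095
grip_force: 45.0
```

Call:
arm_command:
  plan:
    - [[0, 0, 0, 0, 0, 0, 1], [0, 0, 0, 0, 0, 0, 1]]

```text
time_s: 16.55
ee_pos: [0.6603, 0.0225, 0.2202]
eef_rot: [3.141, -0.0, 3.105]
force: [-0.1, 0.2, -0.7]
grip_width: 0.0095
grip_force: 45.0
```

```bash
python3 snap.py lock1; python3 - <<'E'
from ms import *
at("lock1",.086,.094,(.617,-.032),.16)
at("lock1",.097,.104,(.619,.023),.04)
i,p,d,o=pickle.load(open("lock1.pkl","rb"))
u,v=proj(i,[.6189,.0231,.1]).round().astype(int);print(u,v)
cv2.imwrite("pics/lock1c.png",cv2.resize(p[90:240,180:330],None,fx=4,fy=4,interpolation=cv2.INTER_NEAREST))
go(.6189,.0231,.15,3.107)
E
```

```text
16.55 [0.6603 0.0225 0.2202] [ 3.141 -0.     3.105] [-0.12  0.2  -0.73] 0.03712856684728062
lock1 31277 z 0.0895 mean [610.3 -35.1] rect 617.2 -32.4 [221.  159.2] 88.0
lock1 1613 z 0.0994 mean [618.6  22.8] rect 619.0 22.9 [41.9 42.1] 87.8
252 143
shift [41.2 -1.8 70.3] rot [ 0.0002 -0.     -0.0002]
```

View pics/lock1c.png

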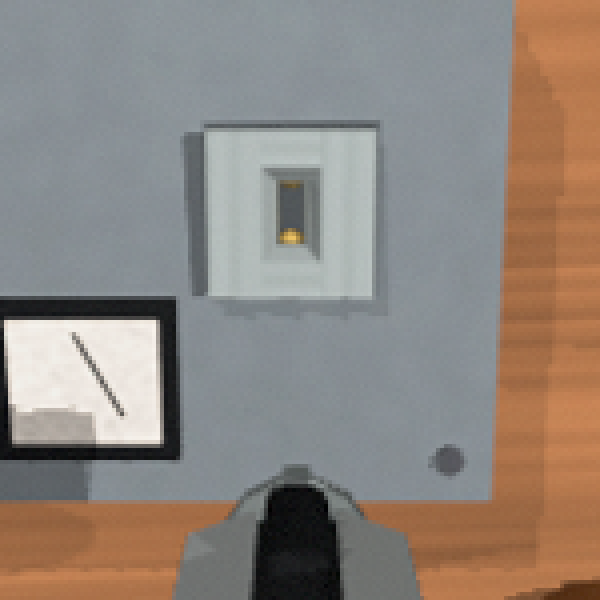

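The crop shows the slot mouth centred at crop (292,213), full-frame (253,143). The key is held square, with its tip edge at (298,470), in line with the slot.

Converted, 77 mm / 750 = 0.1027, 70 mm / 750 = 0.0933.

Call:
arm_command:
  plan:
    - [[0.0267, -0.0009, 0, 0, 0, 0, 1], [0.0547, -0.002, 0.0267, 0, 0, 0, 1], [0.0547, -0.002, 0.0667, 0, 0, 0, 1], [0.0547, -0.002, 0.0933, 0, 0, 0, 1], [0.0547, -0.002, 0.1027, 0, 0, 0, 1], [0.0547, -0.002, 0.1027, 0, 0, 0, 1], [0.0547, -0.002, 0.1027, 0, 0, 0, 1], [0.0547, -0.002, 0.1027, 0, 0, 0, 1]]

```text
time_s: 17.4
ee_pos: [0.6198, 0.0232, 0.1444]
eef_rot: [3.142, 0.002, 3.107]
force: [-0.9, 0.0, -1.4]
grip_width: 0.0095
grip_force: 45.0
```

```bash
python3 - <<'E'
from ms import *
o=ctrl.get_obs();print(o["ee_pos"],o["eef_rot"],o["force"],o["moment"])
go(.6190,.0230,.135,3.107)
cams.camera("top")
for _ in range(5):
    cams.camera("top");o=ctrl.get_obs();print(o["ee_pos"].round(4))
E
```

```text
[0.61983733 0.02323497 0.14438672] [3.14154874e+00 1.93091513e-03 3.10706478e+00] [-0.94251926  0.01560363 -1.38650262] [ 0.00824758 -0.01404069  0.0259538 ]
shift [ 0.8 -0.3  9.4] rot [0.     0.0019 0.0001]
[0.6197 0.0231 0.144 ]
[0.6196 0.023  0.1437]
[0.6195 0.023  0.1435]
[0.6194 0.023  0.1434]
[0.6194 0.023  0.1432]
```

Converted, 15 mm / 750 = 0.02, 13 mm / 750 = 0.0173.

Call:
arm_command:
  plan:
    - [[0.0005, 0, 0.0053, 0, 0, 0, 1], [0.0005, 0, 0.0107, 0, 0, 0, 1], [0.0005, 0, 0.0147, 0, 0, 0, 1], [0.0005, 0, 0.0173, 0, 0, 0, 1], [0.0005, 0, 0.02, 0, 0, 0, 1], [0.0005, 0, 0.02, 0, 0, 0, 1]]

```text
time_s: 18.3
ee_pos: [0.6188, 0.023, 0.1277]
eef_rot: [3.142, -0.0, 3.107]
force: [0.2, -0.3, -1.1]
grip_width: 0.0094
grip_force: 45.0
```

Call:
arm_command:
  plan:
    - [[0, 0, 0.0027, 0, 0, 0, 1], [0, 0, 0.0053, 0, 0, 0, 1], [0, 0, 0.008, 0, 0, 0, 1], [0, 0, 0.0107, 0, 0, 0, 1], [0, 0, 0.0107, 0, 0, 0, 1]]

```text
time_s: 18.8
ee_pos: [0.6184, 0.023, 0.12]
eef_rot: [-3.142, -0.001, 3.107]
force: [-4.3, 0.1, 1.7]
grip_width: 0.0097
grip_force: 45.0
```

Converted, 5 mm / 750 = 0.0067, 4 mm / 750 = 0.0053.

Call:
arm_command:
  plan:
    - [[0, 0, 0.0027, 0, 0, 0, 1], [0, 0, 0.0053, 0, 0, 0, 1], [0, 0, 0.0067, 0, 0, 0, 1], [0, 0, 0.0067, 0, 0, 0, 1], [0, 0, 0.0067, 0, 0, 0, 1]]

```text
time_s: 19.3
ee_pos: [0.6193, 0.0228, 0.115]
eef_rot: [-3.141, 0.001, 3.107]
force: [3.3, -1.3, -1.7]
grip_width: 0.0097
grip_force: 45.0
```

Converted, 2.5 mm / 750 = 0.0033, 2 mm / 750 = 0.0027.

Call:
arm_command:
  plan:
    - [[0, 0, 0.0013, 0, 0, 0, 1], [0, 0, 0.0027, 0, 0, 0, 1], [0, 0, 0.0033, 0, 0, 0, 1], [0, 0, 0.0033, 0, 0, 0, 1], [0, 0, 0.0033, 0, 0, 0, 1]]

```text
time_s: 19.8
ee_pos: [0.6193, 0.0229, 0.113]
eef_rot: [-3.141, 0.001, 3.107]
force: [4.0, -2.5, 5.3]
grip_width: 0.0097
grip_force: 45.0
```

Converted, 0.5 mm / 750 = 0.0007, -0.3 mm / 750 = -0.0004, 0.25 rad / 6.2832 = 0.0398.

Call:
arm_command:
  plan:
    - [[-0.0004, -0.0003, 0.0007, 0, 0, 0.008, 1], [-0.0004, -0.0003, 0.0007, 0, 0, 0.0239, 1], [-0.0004, -0.0003, 0.0007, 0, 0, 0.0398, 1], [-0.0004, -0.0003, 0.0007, 0, 0, 0.0557, 1], [-0.0004, -0.0003, 0.0007, 0, 0, 0.0716, 1], [-0.0004, -0.0003, 0.0007, 0, 0, 0.0875, 1], [-0.0004, -0.0003, 0.0007, 0, 0, 0.1035, 1], [-0.0004, -0.0003, 0.0007, 0, 0, 0.1194, 1], [-0.0004, -0.0003, 0.0007, 0, 0, 0.1353, 1], [-0.0004, -0.0003, 0.0007, 0, 0, 0.1512, 1], [-0.0004, -0.0003, 0.0007, 0, 0, 0.1671, 1], [-0.0004, -0.0003, 0.0007, 0, 0, 0.183, 1]]

```text
time_s: 21.0
ee_pos: [0.6199, 0.0228, 0.113]
eef_rot: [3.14, 0.001, 1.953]
force: [4.1, -1.5, 9.0]
grip_width: 0.0099
grip_force: 45.0
```

```bash
python3 - <<'E'
from ms import *
o=ctrl.get_obs();print(o["ee_pos"],o["eef_rot"],o["force"],o["moment"],o["qpos"])
E
```

```text
[0.61985999 0.02275427 0.11303652] [3.13967414e+00 9.68286350e-04 1.95293192e+00] [ 4.0949877  -1.52289708  9.04789416] [-0.50445865 -0.7662023   0.18212928] [-2.22887699e-02  5.37467781e-01  1.40821772e+00 -1.45473890e-04
  1.19376240e+00 -4.04371884e-01]
```

Converted, 0.4 rad / 6.2832 = 0.0637.

Call:
arm_command:
  plan:
    - [[0, 0, 0, 0, 0, 0.0159, 1], [0, 0, 0, 0, 0, 0.0318, 1], [0, 0, 0, 0, 0, 0.0477, 1], [0, 0, 0, 0, 0, 0.0637, 1], [0, 0, 0, 0, 0, 0.0637, 1], [0, 0, 0, 0, 0, 0.0637, 1]]

```text
time_s: 21.6
ee_pos: [0.62, 0.0227, 0.1131]
eef_rot: [3.139, 0.0, 1.557]
force: [4.1, -2.1, 7.9]
grip_width: 0.0096
grip_force: 45.0
```

```bash
python3 - <<'E'
from ms import *
o=ctrl.get_obs();print(o["ee_pos"],o["eef_rot"],o["force"],o["moment"],o["grip_width"])
E
```

```text
[0.6200023  0.02273482 0.11305186] [3.13908796e+00 1.47037465e-04 1.55662647e+00] [ 4.08083633 -2.08593093  7.86052894] [-0.52091877 -0.92517434  0.08616515] 0.009559411699662042
```

Converted, 0.08 rad / 6.2832 = 0.0127.

Call:
arm_command:
  plan:
    - [[0, 0, 0, 0, 0, 0.0127, 1], [0, 0, 0, 0, 0, 0.0127, 1], [0, 0, 0, 0, 0, 0.0127, 1], [0, 0, 0, 0, 0, 0.0127, 1]]

```text
time_s: 22.0
ee_pos: [0.62, 0.0227, 0.113]
eef_rot: [3.139, -0.0, 1.477]
force: [5.8, -2.5, 8.1]
grip_width: 0.0099
grip_force: 45.0
```

```bash
python3 snap.py end1; python3 - <<'E'
from ms import *
i,p,d,o=pickle.load(open("end1.pkl","rb"));print(o["moment"],o["force"],o["eef_rot"],o["grip_force"])
cv2.imwrite("pics/end1c.png",cv2.resize(p[120:270,180:330],None,fx=4,fy=4,interpolation=cv2.INTER_NEAREST))
E
```

```text
22.0 [0.62   0.0227 0.113 ] [ 3.139 -0.     1.477] [ 5.84 -2.54  8.08] 0.0014541300065289138
[-0.57191087 -0.96012164  0.07908723] [ 5.83772335 -2.53937689  8.08220165] [ 3.13907619e+00 -4.37813091e-05  1.47691908e+00] 45.003390312194824
```

View pics/end1c.png

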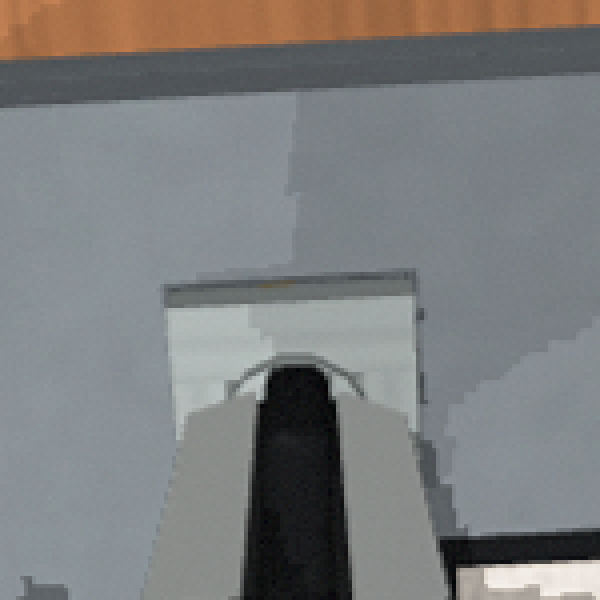

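The crop shows the key head still straight between the fingers, so it has not slipped, and the shoulder sits on the collar. The hand has turned about 1.63 rad, so I'm handing in.

```bash
python3 -c "
from station import ctrl
print(ctrl.hand_in())"
```

```text
the job is handed in; nothing more can be done
None
```

I pressed the reset button to its stop, put the pin tool back upright in its stand, and pushed the key home. The key is still gripped and held about 1.63 rad clockwise. I handed the job in at about 22 s; hand-in returned no verdict, and the plug's own angle could not be read directly.

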